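Close the autosampler window and set its fume hood over the vent

TASK

Get the white autosampler ready for a run: slide its dark window, the one with the blue handle, fully shut, then swing the small red fume hood on its white arm round until it sits squarely over the round yellow-ringed vent on the autosampler's top, and leave it there. Do not push about or knock over the bottles, boxes, rack and mouse standing around.

Things in the scene. Friction and masses are not known exactly. Their poses are not given: they have to be found in the camera images.
- sampler: White autosampler housing, 360 wide (its y), 360 deep (its x), 200 high, fixed to the bench. Origin: centre of its underside. Its own -x is the front, z up. The front face is 180 mm in front of the origin; above it the top plate, 18 mm thick (182 to 200 mm high), overhangs the front face by 34 mm, so the window handle below it cannot be reached with an upright gripper: tilt the tool (about 30 to 45 degrees), coming down and inwards from the front.
- window (a joint): How far the dark sliding window (160 wide, 125 high, 6 thick, just outside the front face) is open, m: 0 fully shut against its stop, 0.14 fully open. It opens along the sampler's +y and shuts along its -y; about 2.5 N of friction holds it anywhere.
- window_grip (a point): Centre of the gripping part of the window's blue handle: an upright fin 14 mm thick (along the sampler's y), 60 mm high, standing 52 mm out from the window; the point is 50 mm in front of the housing's front face, 12 mm inside the fin's outer edge, 105 mm above the bench. It moves with the window. Free space of over 50 mm at both sides of the fin.
- hood_arm (a joint): Angle of the fume hood's arm about its upright pivot, rad, anticlockwise seen from above positive; 0 = arm pointing straight to the sampler's front (-x), positive towards its -y. Range -1.5 to 1.1; the hood is over the vent at 0.35, with no stop there. Friction (about 0.22 N m) holds it where it is released.
- hood_knob (a point): Centre of the black upright round knob, 24 mm diameter, 50 mm high (265 to 315 mm above the bench), by which the hood is gripped from above; it stands exactly over the centre of the red hood (90 mm diameter, mouth 12 mm above the sampler's top; a 40 mm red collar ends 265 mm above the bench, at the knob's foot). It moves on a circle of 170 mm radius about the pivot. The arm, a white tube of 24 mm diameter, is centred 252 mm above the bench.
- pivot (a point): Pivot axis of the hood's arm, at the level of the sampler's top (200 mm above the bench); its red cap reaches 264 mm above the bench.
- vent (a point): Centre of the round black vent with a yellow rim, 54 mm diameter, flush in the sampler's top, 200 mm above the bench.
- cap_bottle: Bystander: clear bottle with blue cap, 64 mm diameter, 125 high, standing on the rear of the sampler's top. Origin at its underside.
- vial_rack: Bystander: white vial rack, 90 by 140, 47 high, on the bench in front of the sampler. Origin at its underside.
- amber_bottle: Bystander: amber bottle, 94 mm diameter, 200 high. Origin at its underside.
- clear_bottle: Bystander: clear bottle with red cap, 84 mm diameter, 180 high. Origin at its underside.
- tip_box: Bystander: blue box with clear lid, 125 by 85, 65 high. Origin at its underside.
- column_box: Bystander: cardboard box, 60 by 200, 45 high. Origin at its underside.
- mouse: Bystander: black computer mouse, 62 by 100, 34 high. Origin at its underside.

How it is judged:
By the outcome, as a careful person would: the job done as asked, in the order asked, and still so for the second after the job is handed in, with the robot touching nothing.
It also fails if it takes over 51 s, if anything falls off the work surface, if the arm or the gripper's body presses on something with over 40 N, if the wrist force passes 120 N, or if a joint passes its speed limit or range.

ROBOT

A 6-joint arm with a two-finger parallel gripper is mounted at the origin on the work surface. World frame = base frame: x ahead of the robot, y to its left, z up, the work surface at z = 0. Lengths are in m, angles in degrees, forces in N, time in s.
With the tool pointing down it reaches from about 0.275 to 0.975 m from the base axis. Payload 8.4 kg.
Tool frame: the origin (TCP) lies between the finger pads; the fingertips stand ctrl.tip_extent ahead of it and the grasp point (between the pads) lies 8 mm behind it (ctrl.tip_extent is the distance from the TCP to the fingertips, in m); z points along the fingers, y is the direction in which the jaws open and shut (so a half turn about z gives the same grasp; the last joint's range is limited). The gripper opens to 92 mm and grips with 3 to 60 N. Pads are 20 mm wide; open, the fingers measure 128 mm over their backs; the gripper's body (75 mm by 189 mm) begins 69 mm behind the grasp point.
Start: joints at [-75.825, 20.225, 93.587, -0, 66.188, -0.138], TCP at [0.155, -0.606, 0.226] pointing down, gripper open.
Joint ranges: [-150.9, 150.9], [-52.94, 120.26], [3.33, 152.33], [-74.26, 254.26], [0, 154.13], [-172.89, 172.89]. Speed limits (degrees/s): [127.2, 127.2, 159.86, 180, 180, 180].

INTERFACE

Orientations are given as a 3x3 rotation matrix whose columns are the frame's x, y, z axes.
In Python, from rig import ctrl gives the robot as it stands.
- The arm moves only by the tool carry_out, never from a script. Its argument "plan" is a list of rows, each an object of numbers: "x", "y", "z": the shift along the tool's x, y, z in m; "turn": the turn about the tool's z in rad; "claw": the closure in counts, from 0 (fully open) to 255 (shut). A call has exactly 8 rows; each row shifts and turns the commanded pose from where the row before left it, along the tool's axes as they then stand; what a row does not reach is not made up. A row lasts 1/12 s, in which the tool goes at most 41.7 mm and 7.16 degrees, less where a joint would pass 70% of its speed; a pose out of reach is approached as far as the arm can. A call with a gripper value outside its range is refused whole. The fingers move at their own pace and stop on an object; "newtons" is the grip in N (left out, the last holds). Time passes only in rows, so rows that do not move let the fingers close, or fill a call up. It gives the time, the measured TCP pose, the force and the opening at its end, in the units of the state.
- ctrl.read_state(): the state, without advancing time (a new reading comes with each control period).
- ctrl.read_camera(name): name is "scene" or "top" or "wrist"; returns the picture (400x640x3 uint8, blue, green, red); there is no depth.
- ctrl.get_calibration(name): a dict with "fovy" (degrees; the focal length in pixels is half the picture's height over the tangent of half this angle, whatever the lens; pixels are square), "cx", "cy" (the principal point, pixels), "pose" (4x4, takes a point from camera to world coordinates). Camera axes: x right, y up, looking along -z (the intrinsics and any distortion apply to the point x, -y, -z); pixel columns grow to the right and rows downward; lengths in m; the calibration is good to about 2 mm. A picture is of the moment at which its call begins: read the wrist's pose just before it. get_calibration takes no time and is no camera call; for the wrist camera it gives the pose at the moment of the call.
- ctrl.finish_job(): hands the job in, once; it reports no verdict.
The state is a dict: "time": time; "joint_positions": joint angles; "qd": joint speeds; "joint_torque": joint torques, N m; "ee_pos": TCP position; "ee_rot": TCP orientation; "wrist_force": force on the tool from outside, world axes, zero at the start; "moment": the same for the moment, N m; "finger_gap": opening from 0.0 (shut) to 1.0 (fully open).
Only numpy, scipy, OpenCV 4.12 (cv2) and the standard library are available. Lean on these libraries where they do the work, as an engineer would, in place of code of your own. Each camera call takes 0.05 s, during which the arm holds its last target.

## Working session

There is one attempt and no reset: what is moved stays moved. The work goes in short steps, Python scripts to look and compute and a tool call to move; the robot and the scene stay as the last step left them, time stands still between calls to the robot, and variables do not carry over. Pictures are saved under pics/ and viewed, and the job is handed in when it is done.

Besides the shell and the picture viewer there is one more tool, called in YAML: its name, and indented under it one key for each argument. carry_out: Moves the arm, as the interface text tells. Its arguments: {"type":"object","properties":{"plan":{"type":"array"},"newtons":{"type":"number"}},"required":["plan"]}

```bash
ls; mkdir -p pics
python3 - <<'E'
from rig import ctrl
import cv2
print(ctrl.tip_extent)
for n in ("scene","top","wrist"):
    c=ctrl.get_calibration(n); print(n,{k:(v.round(4).tolist() if hasattr(v,'round') and not isinstance(v,float) else v) for k,v in c.items()})
    cv2.imwrite(f"pics/{n}0.png",ctrl.read_camera(n))
print(ctrl.read_state())
E
```

```text
pics
0.011
scene {'fovy': 53.685753676826344, 'cx': 315.36855348315214, 'cy': 201.42877237142304, 'pose': [[0.8336, -0.3551, 0.4232, 1.0465], [0.5521, 0.5076, -0.6615, -0.883], [0.0201, 0.785, 0.6191, 0.9394], [0.0, 0.0, 0.0, 1.0]]}
top {'fovy': 47.99898359344865, 'cx': 321.39767647195936, 'cy': 196.28766081967555, 'pose': [[0.0266, 0.9804, -0.195, 0.1887], [-0.9996, 0.0281, 0.005, -0.0474], [0.0104, 0.1948, 0.9808, 1.8464], [0.0, 0.0, 0.0, 1.0]]}
wrist {'fovy': 66.3546450225478, 'cx': 325.2346793497543, 'cy': 197.82364806727, 'pose': [[0.2464, 0.9377, 0.2451, 0.2228], [-0.9692, 0.2386, 0.0616, -0.5877], [-0.0007, -0.2527, 0.9675, 0.3836], [0.0, 0.0, 0.0, 1.0]]}
{'time': 0.15, 'joint_positions': array([-7.58252707e+01,  2.02549203e+01,  9.36146412e+01, -7.66546921e-04,
        6.61857919e+01, -1.38171074e-01]), 'qd': array([-0.00970823, -0.06331125, -0.06188749,  0.01470473,  0.00971111,
        0.00240467]), 'joint_torque': array([ 3.59602391e-04, -5.94205141e+01, -3.34468567e+01,  6.98235934e-02,
        2.04590068e-02, -8.55463873e-05]), 'ee_pos': array([ 0.15442365, -0.6053021 ,  0.22505396]), 'ee_rot': array([[ 9.68958756e-01,  2.47222304e-01, -2.48445132e-04],
       [ 2.47222428e-01, -9.68958306e-01,  9.33687298e-04],
       [-9.90464920e-06, -9.66125692e-04, -9.99999533e-01]]), 'wrist_force': array([ 0.48378853,  1.14917542, -0.41703525]), 'moment': array([-0.00117637, -0.00196634, -0.0114564 ]), 'finger_gap': 0.9958639760193727}
```

View pics/scene0.png

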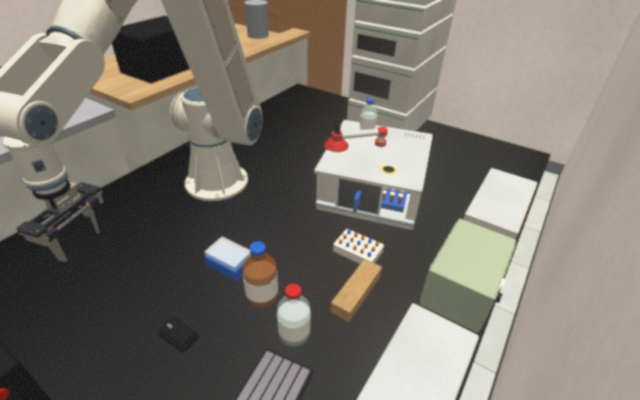

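View pics/top0.png

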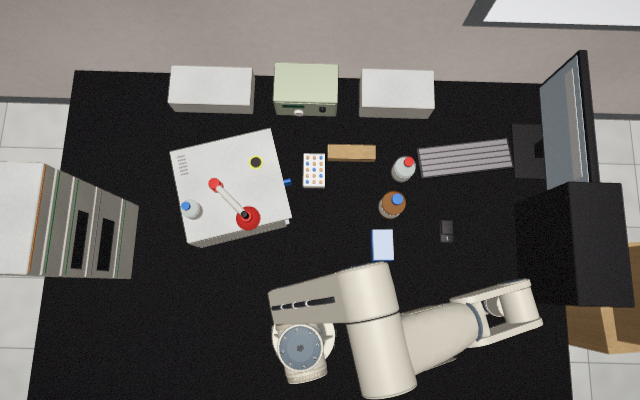

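View pics/wrist0.png

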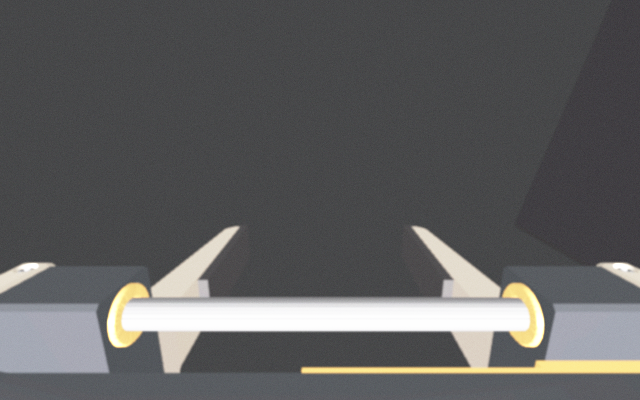

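Run:
```python
import cv2
a=cv2.imread('pics/top0.png')[115:260,150:330]; cv2.imwrite('pics/top0c.png',cv2.resize(a,None,fx=4,fy=4,interpolation=cv2.INTER_CUBIC))
a=cv2.imread('pics/scene0.png')[90:270,290:450]; cv2.imwrite('pics/scene0c.png',cv2.resize(a,None,fx=3.3,fy=3.3,interpolation=cv2.INTER_CUBIC))
```

```text
(no output)
```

View pics/top0c.png

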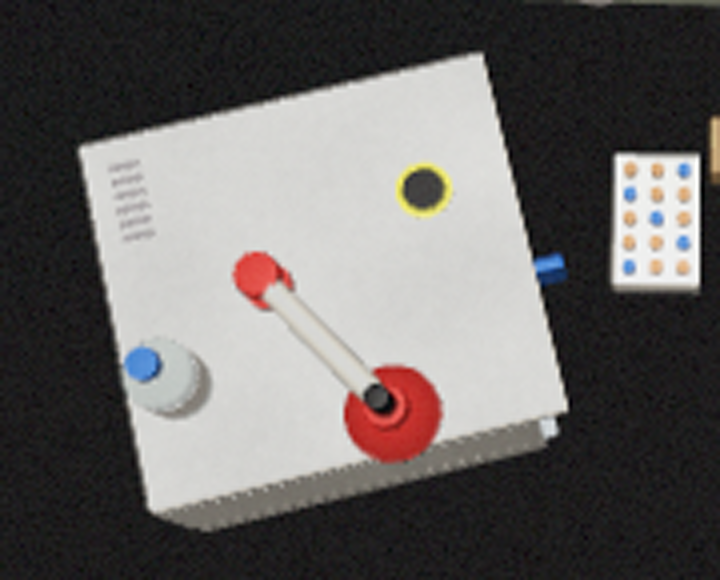

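View pics/scene0c.png

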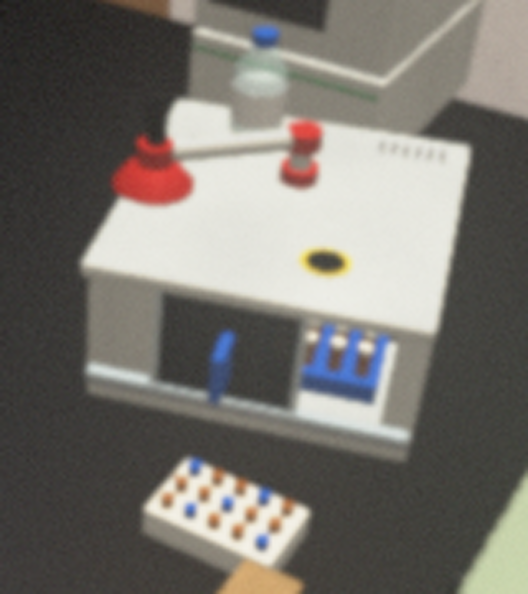

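```bash
cat > h.py <<'E'
import numpy as np,cv2
from rig import ctrl
def cal(n):
    c=ctrl.get_calibration(n); return c
def ray(c,u,v):
    f=200/np.tan(np.radians(c['fovy'])/2); P=np.array(c['pose'])
    d=np.array([(u-c['cx'])/f,-(v-c['cy'])/f,-1.]); d=P[:3,:3]@d
    return P[:3,3],d/np.linalg.norm(d)
def plane(c,u,v,z):
    o,d=ray(c,u,v); return o+d*(z-o[2])/d[2]
def tri(rays):
    A=np.zeros((3,3));b=np.zeros(3)
    for o,d in rays:
        M=np.eye(3)-np.outer(d,d);A+=M;b+=M@o
    p=np.linalg.solve(A,b)
    return p,[np.linalg.norm((np.eye(3)-np.outer(d,d))@(p-o)) for o,d in rays]
def proj(c,p):
    f=200/np.tan(np.radians(c['fovy'])/2); P=np.array(c['pose'])
    q=P[:3,:3].T@(np.array(p)-P[:3,3]); return c['cx']+f*q[0]/-q[2], c['cy']-f*q[1]/-q[2]
def cents(img,mask,amin=4):
    n,l,s,ce=cv2.connectedComponentsWithStats(mask.astype(np.uint8))
    return [(ce[i].round(2).tolist(),int(s[i,4]),s[i,:4].tolist()) for i in range(1,n) if s[i,4]>=amin]
E
python3 - <<'E'
from h import *
for n in('top','scene'):
    im=cv2.imread(f'pics/{n}0.png'); h=cv2.cvtColor(im,cv2.COLOR_BGR2HSV);H,S,V=[h[...,i].astype(int) for i in range(3)]
    print(n)
    print(' yel',cents(im,(H>22)&(H<36)&(S>110)&(V>90)))
    print(' red',cents(im,((H<6)|(H>174))&(S>140)&(V>70),10))
    print(' blue',cents(im,(H>100)&(H<125)&(S>130)&(V>60),8))
# white top outline
im=cv2.imread('pics/top0.png'); g=im.min(2)
m=(g>125).astype(np.uint8); m[:, :150]=0;m[:,310:]=0;m[:115]=0;m[262:]=0
m=cv2.morphologyEx(m,cv2.MORPH_CLOSE,np.ones((3,3)))
cs=cv2.findContours(m,cv2.RETR_EXTERNAL,cv2.CHAIN_APPROX_NONE)[0]; c=max(cs,key=cv2.contourArea)
ap=cv2.approxPolyDP(c,6,True)[:,0]; print(ap.tolist())
C=cal('top')
for p in ap: print(p,plane(C,*p,0.2).round(4))
E
```

```text
top
 yel [([255.39, 162.34], 61, [249, 156, 14, 13])]
 red [([408.62, 160.86], 76, [404, 156, 10, 10]), ([214.13, 183.48], 100, [209, 178, 14, 14]), ([248.48, 218.91], 375, [236, 207, 24, 24])]
 blue [([287.35, 181.75], 51, [284, 178, 8, 8]), ([396.83, 198.88], 89, [392, 194, 11, 11]), ([185.32, 205.43], 47, [182, 202, 8, 8]), ([374.64, 250.77], 73, [370, 230, 24, 32])]
scene
 yel [([387.81, 169.67], 36, [381, 166, 15, 7])]
 red [([382.37, 129.82], 38, [379, 127, 8, 7]), ([335.32, 142.37], 293, [324, 131, 23, 20]), ([379.94, 142.06], 17, [376, 140, 9, 4]), ([292.78, 290.39], 194, [285, 284, 17, 14]), ([3.54, 393.47], 95, [0, 388, 9, 12])]
 blue [([370.11, 100.22], 18, [368, 99, 6, 4]), ([357.18, 194.92], 40, [354, 191, 7, 9]), ([393.86, 200.35], 145, [383, 190, 24, 18]), ([257.24, 247.34], 178, [249, 241, 17, 14]), ([223.31, 268.49], 332, [204, 256, 38, 24])]
[[270, 128], [170, 151], [187, 242], [242, 230], [235, 216], [244, 206], [259, 212], [257, 227], [288, 223]]
[270 128] [0.7782 0.1491 0.2   ]
[170 151] [0.6749 0.5239 0.2   ]
[187 242] [0.3318 0.4303 0.2   ]
[242 230] [0.3814 0.2326 0.2   ]
[235 216] [0.4326 0.2615 0.2   ]
[244 206] [0.471  0.2306 0.2   ]
[259 212] [0.4501 0.1738 0.2   ]
[257 227] [0.394  0.1781 0.2   ]
[288 223] [0.412  0.0647 0.2   ]
```

Run:
```python
from h import *
C=cal('top');S=cal('scene')
v,e=tri([ray(C,255.6,162.2),ray(S,387.8,169.5)]);print('vent',v,e, plane(C,255.6,162.2,.2),plane(S,387.8,169.5,.2))
v,e=tri([ray(C,214.0,183.2),ray(S,382.3,129.2)]);print('pivotcap',v,e,plane(C,214.,183.2,.264))
# knob dark blob in top
im=cv2.imread('pics/top0.png'); g=cv2.cvtColor(im,cv2.COLOR_BGR2GRAY)
m=np.zeros(g.shape,bool);m[206:224,238:256]=1
print(cents(im,(im.max(2)<60)&m))
sc=cv2.imread('pics/scene0.png');m=np.zeros(g.shape,bool);m[118:140,328:346]=1
print(cents(sc,(sc.max(2)<75)&m)); print(sc[112:142,330:345].max(2))
# edges
def edge(p,q,inset=.08,hw=4):
    p,q=np.array(p,float),np.array(q,float);d=(q-p);L=np.linalg.norm(d);d/=L;nrm=np.array([-d[1],d[0]]);pts=[]
    G=cv2.GaussianBlur(g,(3,3),0).astype(np.float32)
    for t in np.linspace(inset*L,(1-inset)*L,50):
        s=np.linspace(-hw,hw,81);xy=p+d*t+nrm*s[:,None]
        pr=cv2.remap(G,xy[:,0].astype(np.float32)[None],xy[:,1].astype(np.float32)[None],cv2.INTER_LINEAR)[0]
        k=np.argmax(np.abs(np.gradient(pr)));
        pts.append(xy[k])
    pts=np.array(pts,np.float32);vx,vy,x0,y0=cv2.fitLine(pts,cv2.DIST_HUBER,0,.01,.01).ravel()
    r=np.abs((pts-[x0,y0])@[-vy,vx]);print('res',np.median(r))
    return [np.array([x0-60*vx,y0-60*vy]),np.array([x0+60*vx,y0+60*vy])]
E={'front':edge((270.5,128),(291.5,217)),'rear':edge((170,151.5),(187,242)),'right':edge((270,128.5),(170,151.5)),'left':edge((288,219),(187,243))}
W={}
for k,(a,b) in E.items():
    A=plane(C,*a,.2)[:2];B=plane(C,*b,.2)[:2];W[k]=(A,B);d=B-A;print(k,A,B,np.degrees(np.arctan2(d[1],d[0])))
def X(a,b):
    (p,q),(r,s)=W[a],W[b];t=np.linalg.solve(np.c_[q-p,-(s-r)],r-p);return p+(q-p)*t[0]
c={k:X(*k.split('-')) for k in('front-right','front-left','rear-right','rear-left')}
print(c)
n=np.linalg.norm
print(n(c['front-right']-c['front-left']),n(c['rear-right']-c['rear-left']),n(c['front-right']-c['rear-right']),n(c['front-left']-c['rear-left']))
```

```text
vent [0.64281052 0.198218   0.19586087] [np.float64(0.0013389946590483574), np.float64(0.0013389946590484894)] [0.64048109 0.19686777 0.2       ] [0.64592216 0.19344829 0.2       ]
pivotcap [0.54440266 0.33588054 0.25847975] [np.float64(0.003297746212518818), np.float64(0.003297746212518692)] [0.54027731 0.33266824 0.264     ]
[([242.25, 212.62], 8, [241, 211, 4, 5]), ([246.33, 216.0], 9, [244, 214, 5, 4])]
[([333.6, 124.54], 182, [328, 118, 17, 19])]
[[ 54  52  52  50  55  54  50  57  57  52  53  57  55  57  56]
 [ 51  53  59  54  49  57  51  56  55  56  58  56  56  56  56]
 [ 51  55  54  56  56  52  55  51  54  49  51  54  52  55  55]
 [ 50  50  52  51  57  54  58  53  55  54  59  58  58  57  60]
 [ 51  53  54  55  56  56  52  56  53  58  56  56  54  58  55]
 [ 56  57  56  55  54  56  53  55  57  54  54  56  56  59  60]
 [ 53  51  55  52  56  55  59  61  56  61  58  61  63  67  70]
 [ 58  56  56  57  52  56  54  56  60  57  58  56  68  90 109]
 [ 57  55  53  57  55  53  56  50  54  56  54  63  93 135 166]
 [ 57  54  53  53  54  54  49  52  50  55  60  82 132 182 213]
 [ 58  54  59 
[... 1162 characters left out ...]
155 176 200 212 213]
 [205 206 200 188 183 176 169 169 171 182 189 205 214 216 214]]
res 0.21340176
res 0.23767313
res 0.21103594
res 0.3124812
front [0.83419692 0.16318938] [0.38358982 0.03819852] -164.49687704731906
rear [0.68269055 0.53032031] [0.24322015 0.4057958 ] -164.17985352556136
right [0.66683833 0.55582613] [0.78936828 0.11791321] -74.3681472157483
left [0.3185842  0.46381632] [0.43647002 0.04362655] -74.32833688234432
{'front-right': array([0.78084093, 0.14838932]), 'front-left': array([0.43406486, 0.05219945]), 'rear-right': array([0.67461521, 0.52803215]), 'rear-left': array([0.32811346, 0.42985043])}
0.3598696112974334 0.3601431789637418 0.3942240235337579 0.39223202590731604
```

```bash
cat >> h.py <<'E'
ys=np.array([-.9630,-.2697]);xs=np.array([-.2697,.9630]);O=np.array([.5498,.3060])
def S2(p): q=np.array(p)[:2]-O; return np.array([q@xs,q@ys])
def W2(a,b): return O+a*xs+b*ys
E
python3 - <<'E'
from h import *
C=cal('top');S=cal('scene')
pv=S2(plane(C,214.,183.2,.264));print('pivot',pv)
v=S2(plane(C,255.6,162.2,.2));print('vent',v, np.hypot(*(v-pv)),'ang',np.arctan2(-(v-pv)[1],-(v-pv)[0]))
k=plane(C,244.2,214.6,.315);ks=S2(k);print('knob',k,ks,np.hypot(*(ks-pv)),'ang',np.arctan2(-(ks-pv)[1],-(ks-pv)[0]))
h=S2(plane(C,248.4,218.4,.215));print('hood rim centre',h,np.hypot(*(h-pv)),np.arctan2(-(h-pv)[1],-(h-pv)[0]))
for uv in((287.35,181.75),(291,181),(290.7,184),(291,179.5)): print('handle',uv,S2(plane(C,*uv,.135)))
print(tri([ray(C,288.5,181),ray(S,359,190.5)]), S2(tri([ray(C,288.5,181),ray(S,359,190.5)])[0]))
for nm,uv,z in(('rackcorners',(304,154),.047),('r2',(325,187),.047),('amber cap',(397,199),.2),('clearcap',(408.6,161),.18),('tipbox',(383,245),.065),('colbox',(351,153),.045),('capb',(185.3,205.4),.325)): print(nm,plane(C,*uv,z),S2(plane(C,*uv,z)))
print(proj(S,[*W2(-.242,-.0),.135]))
E
```

```text
pivot [0.02824979 0.00197793]
vent [-0.12955103 -0.05789293] 0.16877683124980433 ang 0.36262941156916767
knob [0.42131412 0.20868839 0.315     ] [-0.05905844  0.14997684] 0.1718324890252631 ang -1.0378179982353917
hood rim centre [-0.05896364  0.14831995] 0.1703589439396531 -1.033355559719987
handle (287.35, 181.75) [-0.22815845  0.02941284]
handle (291, 181) [-0.2426811   0.02993015]
handle (290.7, 184) [-0.23876662  0.04134114]
handle (291, 179.5) [-0.24407341  0.02407153]
(array([0.59033919, 0.07851087, 0.15529394]), [np.float64(0.010431774766445353), np.float64(0.010431774766445426)]) [-0.23000545  0.02231458]
rackcorners [0.72365314 0.0205518  0.047     ] [-0.32177481 -0.0904352 ]
r2 [ 0.58567358 -0.07030283  0.047     ] [-0.37205473  0.06694262]
amber cap [ 0.51377125 -0.33864231  0.2       ] [-0.61107359  0.20855572]
clearcap [ 0.66807051 -0.38783789  0.18      ] [-0.70006344  0.07323358]
tipbox [ 0.35306141 -0.30578869  0.065     ] [-0.53609211  0.35445867]
colbox [ 0.73439151 -0.17512335  0.045     ] [-0.51310612 -0.04800265]
capb [0.44597012 0.4104283  0.325     ] [0.12856737 0.07182386]
(np.float64(361.0991943154603), np.float64(199.32778048797664))
```

```bash
cat >> h.py <<'E'
def go(x,y,z,az=None):
    "shift in tool axes (constant orientation) and turn to reach"
    s=ctrl.read_state();R=np.array(s['ee_rot']);d=np.array([x,y,z])-s['ee_pos']
    print('t',s['time'],'pos',s['ee_pos'].round(4),'S',S2(s['ee_pos']).round(4),'az',np.degrees(np.arctan2(R[1,0],R[0,0])).round(2),'zt',R[:,2].round(3),'F',s['wrist_force'].round(1),'gap',round(s['finger_gap'],3))
    print('tool shift',(R.T@d).round(4),'turn',None if az is None else round(-np.radians(az-np.degrees(np.arctan2(R[1,0],R[0,0]))),4))
E
python3 -c "
from h import *
p=W2(-.30,.028);print(p);go(*p,.33,105.65)"
```

```text
[0.603746  0.0095484]
t 0.15 pos [ 0.1544 -0.6053  0.2251] S [-0.771   0.6265] az 14.31 zt [-0.     0.001 -1.   ] F [ 0.5  1.1 -0.4] gap 0.996
tool shift [ 0.5874 -0.4848 -0.1045] turn -1.5941
```

carry_out:
  plan:
    - {"x":0.0245,"y":-0.0202,"z":-0.006,"turn":0,"claw":0}
    - {"x":0.0245,"y":-0.0202,"z":-0.006,"turn":0,"claw":0}
    - {"x":0.0245,"y":-0.0202,"z":-0.006,"turn":0,"claw":0}
    - {"x":0.0245,"y":-0.0202,"z":-0.006,"turn":0,"claw":0}
    - {"x":0.0245,"y":-0.0202,"z":-0.006,"turn":0,"claw":0}
    - {"x":0.0245,"y":-0.0202,"z":-0.006,"turn":0,"claw":0}
    - {"x":0.0245,"y":-0.0202,"z":-0.006,"turn":0,"claw":0}
    - {"x":0.0245,"y":-0.0202,"z":-0.006,"turn":0,"claw":0}

```text
time: 0.82
ee_pos: [0.305, -0.3991, 0.2737]
ee_rot: [[0.969, 0.247, -0.0], [0.247, -0.969, 0.0], [-0.0, -0.0, -1.0]]
wrist_force: [1.1, -0.1, -0.1]
finger_gap: 0.999
```

carry_out:
  plan:
    - {"x":0.0245,"y":-0.0202,"z":-0.006,"turn":0,"claw":0}
    - {"x":0.0245,"y":-0.0202,"z":-0.006,"turn":0,"claw":0}
    - {"x":0.0245,"y":-0.0202,"z":-0.006,"turn":0,"claw":0}
    - {"x":0.0245,"y":-0.0202,"z":-0.006,"turn":0,"claw":0}
    - {"x":0.0245,"y":-0.0202,"z":-0.006,"turn":0,"claw":0}
    - {"x":0.0245,"y":-0.0202,"z":-0.006,"turn":0,"claw":0}
    - {"x":0.0245,"y":-0.0202,"z":-0.006,"turn":0,"claw":0}
    - {"x":0.0245,"y":-0.0202,"z":-0.006,"turn":0,"claw":0}

```text
time: 1.48
ee_pos: [0.455, -0.194, 0.3218]
ee_rot: [[0.969, 0.247, -0.0], [0.247, -0.969, -0.0], [-0.0, -0.0, -1.0]]
wrist_force: [0.2, -0.3, 0.7]
finger_gap: 1.001
```

carry_out:
  plan:
    - {"x":0.0245,"y":-0.0202,"z":0,"turn":0,"claw":0}
    - {"x":0.0245,"y":-0.0202,"z":0,"turn":0,"claw":0}
    - {"x":0.0245,"y":-0.0202,"z":0,"turn":0,"claw":0}
    - {"x":0.0245,"y":-0.0202,"z":0,"turn":0,"claw":0}
    - {"x":0.0245,"y":-0.0202,"z":0,"turn":0,"claw":0}
    - {"x":0.0245,"y":-0.0202,"z":0,"turn":0,"claw":0}
    - {"x":0.0245,"y":-0.0202,"z":0,"turn":0,"claw":0}
    - {"x":0.0245,"y":-0.0202,"z":0,"turn":0,"claw":0}

```text
time: 2.15
ee_pos: [0.605, 0.011, 0.3213]
ee_rot: [[0.969, 0.247, -0.0], [0.247, -0.969, -0.0], [-0.0, -0.0, -1.0]]
wrist_force: [1.0, -1.0, 0.2]
finger_gap: 1.001
```

carry_out:
  plan:
    - {"turn":-0.1,"claw":0}
    - {"turn":-0.1,"claw":0}
    - {"turn":-0.1,"claw":0}
    - {"turn":-0.1,"claw":0}
    - {"turn":-0.1,"claw":0}
    - {"turn":-0.1,"claw":0}
    - {"turn":-0.1,"claw":0}
    - {"turn":-0.1,"claw":0}

```text
validation failed for argument at $.pl...
```

carry_out:
  plan:
    - {"turn":-0.1,"claw":0}
    - {"turn":-0.1,"claw":0}
    - {"turn":-0.1,"claw":0}
    - {"turn":-0.1,"claw":0}
    - {"turn":-0.1,"claw":0}
    - {"turn":-0.1,"claw":0}
    - {"turn":-0.1,"claw":0}
    - {"turn":-0.094,"claw":0}

```text
validation failed for argument at $.pl...
```

Run:
```python
from h import *
p=W2(-.238,.028);print(p);go(*p,.20,105.65)
c=cal('wrist');im=ctrl.read_camera('wrist');cv2.imwrite('pics/w1.png',im);np.save('w1.npy',c['pose'])
print(np.array(c['pose']).round(3).tolist(),[proj(c,[*W2(-.242,y),.135]) for y in(.02,.034)])
```

```text
[0.5870246 0.0692544]
t 2.15 pos [0.605  0.011  0.3213] S [-0.299   0.0264] az 14.32 zt [-0. -0. -1.] F [ 1.  -1.   0.2] gap 1.001
tool shift [-0.0029 -0.0609  0.1213] turn -1.594
[[0.247, 0.938, 0.245, 0.673], [-0.969, 0.238, 0.063, 0.029], [0.0, -0.253, 0.967, 0.48], [0.0, 0.0, 0.0, 1.0]] [(np.float64(275.4841962591343), np.float64(177.05415244345232)), (np.float64(276.2721700139772), np.float64(188.96963372449576))]
```

View pics/w1.png

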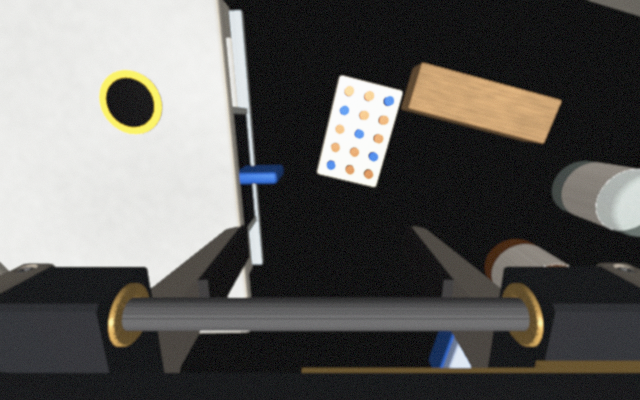

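Run:
```python
from h import *
im=cv2.imread('pics/w1.png');c=cal('wrist');h=cv2.cvtColor(im,cv2.COLOR_BGR2HSV);H,S,V=[h[...,i].astype(int) for i in range(3)]
b=(H>100)&(H<125)&(S>130)&(V>60);b[:,:235]=0;b[:,300:]=0;b[220:]=0
print(cents(im,b,20))
y=(H>20)&(H<36)&(S>110)&(V>90)
y[:,200:]=0
pts=np.argwhere(y)[:,::-1].astype(np.float32)
cnt=max(cv2.findContours(y.astype(np.uint8),cv2.RETR_EXTERNAL,cv2.CHAIN_APPROX_NONE)[0],key=cv2.contourArea)
e=cv2.fitEllipse(cnt);print('vent',e,S2(plane(c,*e[0],.2)),plane(c,*e[0],.2))
print('vent tri',tri([ray(c,*e[0]),ray(cal('top'),255.6,162.2)]))
for x in(245,255,265,275,280): 
    r=np.where(b[:,x])[0];print(x,r.min(),r.max(),V[r.min():r.max()+1,x])
cv2.imwrite('pics/w1c.png',cv2.resize(im[130:220,215:315],None,fx=6,fy=6,interpolation=cv2.INTER_CUBIC))
```

```text
[([260.63, 174.27], 780, [240, 165, 44, 20])]
vent ((130.31338500976562, 101.67403411865234), (56.18991470336914, 66.40040588378906), 137.6243438720703) [-0.12691182 -0.06585251] [0.64743363 0.20155552 0.2       ]
vent tri (array([0.64437509, 0.19980948, 0.19770444]), [np.float64(0.003990417796202847), np.float64(0.003990417796202709)])
245 166 184 [ 77  93  98  95  99 109 139 180 208 224 229 229 228 225 221 209 188 148
  96]
255 166 182 [ 96  96  94 102 100 115 147 182 219 231 235 231 228 224 221 211 185]
265 165 184 [ 77  96 100  99  98 101 121 156 198 226 235 237 235 233 228 223 209 181
 130  69]
275 165 183 [ 77  99  96 103 101 104 108 136 158 178 191 195 198 193 196 186 169 132
  87]
280 165 177 [79 96 94 96 92 91 91 89 92 88 89 75 64]
```

View pics/w1c.png

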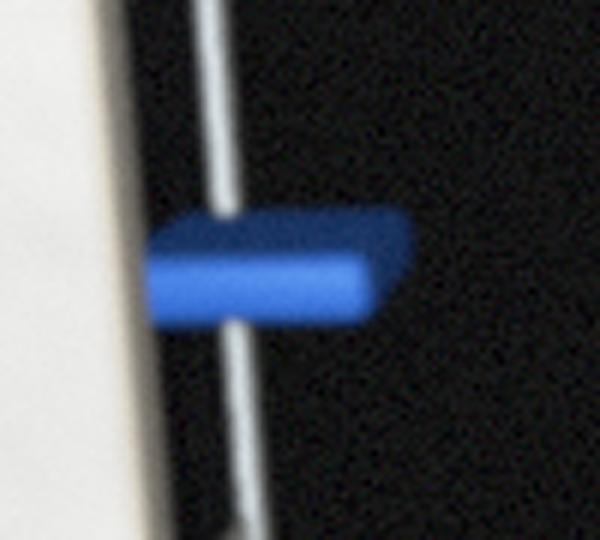

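Run:
```python
from h import *
c=cal('wrist')
for uv in((276.5,172.2),(276.5,183.8),(276.5,178)): print(uv,S2(plane(c,*uv,.135)))
T=cal('top')
for y in(.02,.027,.034): print(y,proj(T,[*W2(-.242,y),.135]),proj(T,[*W2(-.224,y),.135]))
p,e=tri([ray(c,276.5,178),ray(T,290.3,180.3)]);print(p,S2(p),e)
im=cv2.imread('pics/top0.png')[172:192,280:296];print(im[...,0]-0);print(im[...,2])
```

```text
(276.5, 172.2) [-0.24004602  0.01020519]
(276.5, 183.8) [-0.2392021   0.02368978]
(276.5, 178) [-0.2396261   0.01691491]
0.02 (np.float64(290.2497887245029), np.float64(178.64043708289068)) (np.float64(285.766747383498), np.float64(179.7229692591228))
0.027 (np.float64(290.6635775076866), np.float64(180.33159153318965)) (np.float64(286.17744648100427), np.float64(181.4159238200921))
0.034 (np.float64(291.0779817006528), np.float64(182.0252611628134)) (np.float64(286.58875675286816), np.float64(183.1113977204574))
[0.59376494 0.07055285 0.11638269] [-0.23859295  0.02116186] [np.float64(0.0022158328390691675), np.float64(0.0022158328390691714)]
[[203  90  21  25  26  31  31  36  18  26  23  25  21  21  25  22]
 [209 154  19  28  30  31  27  30  24  30  26  26  21  32  28  33]
 [213 191  31  26  29  23  20  28  32  29  28  28  29  32  23  28]
 [212 200  35  27  34  19  27  26  27  25  24  28  28  23  25  29]
 [211 203  71  33  31  27  27  27  30  32  26  25  28  27  25  25]
 [211 208 133  17  26  31  28  20  29  29  29  28  31  24  23  29]
 [211 211 186  24  24  28  37  63 101 115  59  
[... 1532 characters left out ...]
  83  57  29  23  35  19  26]
 [213 213 212 198  90  76  55  41  28  22  25  26  31  29  28  31]
 [213 214 215 208  33  28  25  26  18  25  22  24  30  30  29  33]
 [212 215 215 207  68  24  28  32  29  24  28  28  22  29  18  28]
 [215 215 216 212 137  29  25  33  24  26  30  34  34  32  33  31]
 [214 216 215 217 199  19  21  34  26  27  26  32  23  30  31  34]
 [215 214 216 215 213  35  22  28  33  29  30  26  32  26  31  27]
 [214 216 214 214 206  66  32  23  23  29  33  32  29  28  30  30]
 [215 216 215 214 210 120  30  28  30  28  25  32  31  28  21  20]
 [215 216 215 215 213 174  25  28  31  14  30  24  25  35  37  32]
 [216 215 214 215 215 210  22  18  27  24  25  29  21  29  29  24]]
```

carry_out:
  plan:
    - {"x":0,"y":0,"z":0,"turn":-0.1,"claw":0}
    - {"x":0,"y":0,"z":0,"turn":-0.1,"claw":0}
    - {"x":0,"y":0,"z":0,"turn":-0.1,"claw":0}
    - {"x":0,"y":0,"z":0,"turn":-0.1,"claw":0}
    - {"x":0,"y":0,"z":0,"turn":-0.1,"claw":0}
    - {"x":0,"y":0,"z":0,"turn":-0.1,"claw":0}
    - {"x":0,"y":0,"z":0,"turn":-0.1,"claw":0}
    - {"x":0,"y":0,"z":0,"turn":-0.1,"claw":0}

```text
time: 2.87
ee_pos: [0.6041, 0.0093, 0.3213]
ee_rot: [[0.493, 0.87, -0.001], [0.87, -0.493, -0.0], [-0.0, -0.001, -1.0]]
wrist_force: [-0.0, 0.5, -0.2]
finger_gap: 1.002
```

carry_out:
  plan:
    - {"x":0,"y":0,"z":0,"turn":-0.1,"claw":0}
    - {"x":0,"y":0,"z":0,"turn":-0.1,"claw":0}
    - {"x":0,"y":0,"z":0,"turn":-0.1,"claw":0}
    - {"x":0,"y":0,"z":0,"turn":-0.1,"claw":0}
    - {"x":0,"y":0,"z":0,"turn":-0.1,"claw":0}
    - {"x":0,"y":0,"z":0,"turn":-0.1,"claw":0}
    - {"x":0,"y":0,"z":0,"turn":-0.1,"claw":0}
    - {"x":0,"y":0,"z":0,"turn":-0.094,"claw":0}

```text
time: 3.53
ee_pos: [0.6041, 0.0093, 0.3213]
ee_rot: [[-0.274, 0.962, -0.001], [0.962, 0.274, -0.0], [0.0, -0.001, -1.0]]
wrist_force: [0.1, -0.6, 1.4]
finger_gap: 0.999
```

Run:
```python
from h import *
p=W2(-.240,.024);print(p);go(*p,.20,105.65)
c=cal('wrist');im=ctrl.read_camera('wrist');cv2.imwrite('pics/w2.png',im)
print([proj(c,[*W2(-.242,y),.135]) for y in(.02,.034)])
```

```text
[0.591416  0.0684072]
t 3.5333 pos [0.6041 0.0093 0.3213] S [-0.3004  0.0277] az 105.93 zt [-0.001 -0.    -1.   ] F [ 0.1 -0.6  1.4] gap 0.999
tool shift [0.0603 0.0041 0.1213] turn 0.0049
[(np.float64(332.81178875512524), np.float64(129.80751833984414)), (np.float64(320.09969624750454), np.float64(129.7538670948855))]
```

View pics/w2.png

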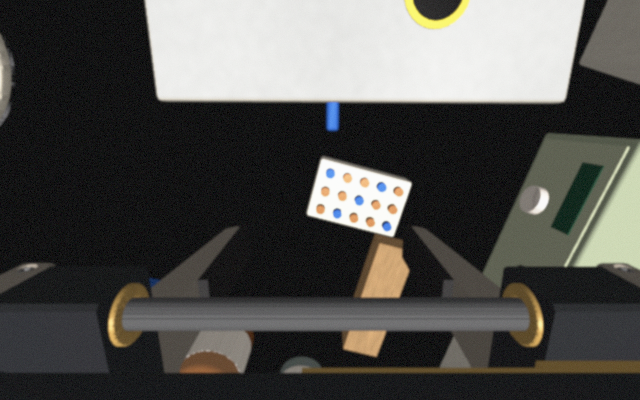

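carry_out:
  plan:
    - {"x":0.015,"y":0.0017,"z":0,"turn":0.005,"claw":0}
    - {"x":0.015,"y":0.0017,"z":0.01,"turn":0,"claw":0}
    - {"x":0.015,"y":0.0017,"z":0.02,"turn":0,"claw":0}
    - {"x":0.0153,"y":0.0017,"z":0.02,"turn":0,"claw":0}
    - {"x":0,"y":0,"z":0.02,"turn":0,"claw":0}
    - {"x":0,"y":0,"z":0.02,"turn":0,"claw":0}
    - {"x":0,"y":0,"z":0.02,"turn":0,"claw":0}
    - {"x":0,"y":0,"z":0.011,"turn":0,"claw":0}

```text
time: 4.25
ee_pos: [0.5932, 0.07, 0.1975]
ee_rot: [[-0.264, 0.965, -0.003], [0.965, 0.264, -0.0], [0.001, -0.003, -1.0]]
wrist_force: [-0.0, 0.1, 0.9]
finger_gap: 0.999
```

Run:
```python
from h import *
p=W2(-.240,.021);go(*p,.129,105.65)
c=cal('wrist');im=ctrl.read_camera('wrist');cv2.imwrite('pics/w3.png',im)
print([proj(c,[*W2(-.242,y),.135]) for y in(.014,.028)])
```

```text
t 4.25 pos [0.5932 0.07   0.1975] S [-0.239   0.0218] az 105.31 zt [-0.003 -0.    -1.   ] F [-0.   0.1  0.9] gap 0.999
tool shift [-0.0011  0.0011  0.0685] turn -0.0059
[(np.float64(336.2715809514562), np.float64(218.57012797386375)), (np.float64(317.8689303182165), np.float64(218.66809528306064))]
```

View pics/w3.png

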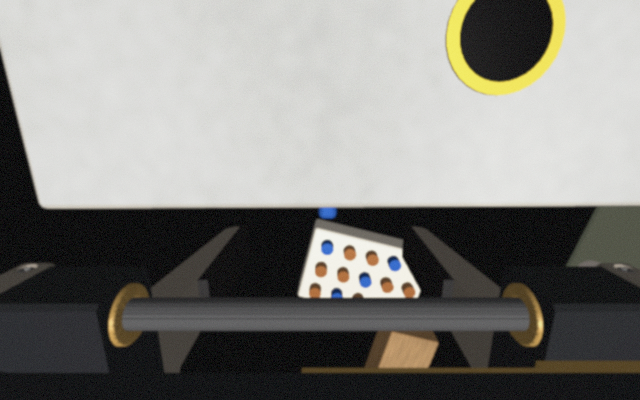

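carry_out:
  plan:
    - {"x":-0.001,"y":0,"z":0.015,"turn":0,"claw":0}
    - {"x":0,"y":0,"z":0.015,"turn":0,"claw":0}
    - {"x":0,"y":0,"z":0.015,"turn":0,"claw":0}
    - {"x":0,"y":0,"z":0.01,"turn":0,"claw":0}
    - {"x":0,"y":0,"z":0.008,"turn":0,"claw":0}
    - {"x":0,"y":0,"z":0.005,"turn":0,"claw":0}
    - {"x":0,"y":0,"z":0,"turn":0,"claw":0}
    - {"x":0,"y":0,"z":0,"turn":0,"claw":0}

```text
time: 4.97
ee_pos: [0.5955, 0.0685, 0.1329]
ee_rot: [[-0.265, 0.964, 0.0], [0.964, 0.265, 0.0], [-0.0, 0.0, -1.0]]
wrist_force: [-0.6, 0.5, 0.9]
finger_gap: 1.001
```

carry_out:
  plan:
    - {"x":0,"y":0,"z":0,"turn":0,"claw":255}
    - {"x":0,"y":0,"z":0,"turn":0,"claw":255}
    - {"x":0,"y":0,"z":0,"turn":0,"claw":255}
    - {"x":0,"y":0,"z":0,"turn":0,"claw":255}
    - {"x":0,"y":0,"z":0,"turn":0,"claw":255}
    - {"x":0,"y":0,"z":0,"turn":0,"claw":255}
    - {"x":0,"y":0,"z":0,"turn":0,"claw":255}
    - {"x":0,"y":0,"z":0,"turn":0,"claw":255}
  newtons: 12

```text
time: 5.63
ee_pos: [0.5952, 0.0685, 0.1326]
ee_rot: [[-0.265, 0.964, -0.0], [0.964, 0.265, 0.0], [0.0, -0.0, -1.0]]
wrist_force: [-0.5, -0.5, 1.0]
finger_gap: 0.44
```

Run:
```python
from h import *
p=W2(-.240,.021);go(*p,.129,105.65)
c=cal('wrist');im=ctrl.read_camera('wrist');cv2.imwrite('pics/w4.png',im)
```

```text
t 5.6333 pos [0.5952 0.0685 0.1326] S [-0.241   0.0204] az 105.35 zt [-0.  0. -1.] F [-0.5 -0.5  1. ] gap 0.44
tool shift [ 0.0009 -0.0006  0.0036] turn -0.0052
```

View pics/w4.png

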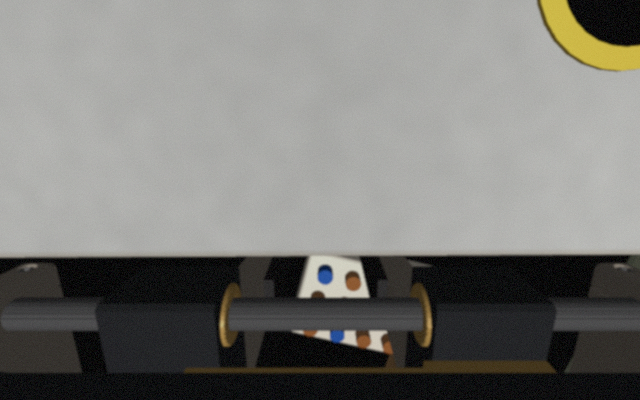

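carry_out:
  plan:
    - {"x":0.002,"y":0,"z":0.003,"turn":0,"claw":255}
    - {"x":0,"y":0,"z":0,"turn":0,"claw":255}
    - {"x":0,"y":0,"z":0,"turn":0,"claw":255}
    - {"x":0,"y":0,"z":0,"turn":0,"claw":255}
    - {"x":0,"y":0,"z":0,"turn":0,"claw":255}
    - {"x":0,"y":0,"z":0,"turn":0,"claw":255}
    - {"x":0,"y":0,"z":0,"turn":0,"claw":255}
    - {"x":0,"y":0,"z":0,"turn":0,"claw":255}
  newtons: 12

```text
time: 6.35
ee_pos: [0.5945, 0.0705, 0.1294]
ee_rot: [[-0.265, 0.964, -0.0], [0.964, 0.265, 0.0], [0.0, -0.0, -1.0]]
wrist_force: [0.5, 0.4, -3.1]
finger_gap: 0.149
```

carry_out:
  plan:
    - {"x":0,"y":0.004,"z":0,"turn":-0.005,"claw":255}
    - {"x":0,"y":0.006,"z":0,"turn":0,"claw":255}
    - {"x":0,"y":0.006,"z":0,"turn":0,"claw":255}
    - {"x":0,"y":0.006,"z":0,"turn":0,"claw":255}
    - {"x":0,"y":0.006,"z":0,"turn":0,"claw":255}
    - {"x":0,"y":0.006,"z":0,"turn":0,"claw":255}
    - {"x":0,"y":0.006,"z":0,"turn":0,"claw":255}
    - {"x":0,"y":0.006,"z":0,"turn":0,"claw":255}

```text
time: 7.02
ee_pos: [0.6394, 0.083, 0.1294]
ee_rot: [[-0.27, 0.963, -0.0], [0.963, 0.27, 0.0], [0.0, -0.0, -1.0]]
wrist_force: [-2.6, 1.1, -2.6]
finger_gap: 0.152
```

Run:
```python
from h import *
go(*W2(-.240,-.05),.129,105.65)
im=ctrl.read_camera('scene');cv2.imwrite('pics/s2c.png',cv2.resize(im[90:270,290:450],None,fx=3.3,fy=3.3,interpolation=cv2.INTER_CUBIC))
```

```text
t 7.0167 pos [0.6394 0.083  0.1294] S [-0.2389 -0.0262] az 105.64 zt [-0.  0. -1.] F [-2.6  1.1 -2.6] gap 0.152
tool shift [-0.0011  0.0238  0.0004] turn -0.0001
```

View pics/s2c.png

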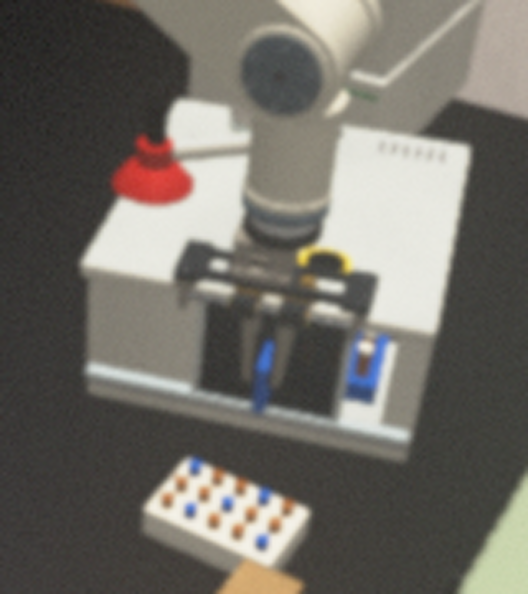

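carry_out:
  plan:
    - {"x":0,"y":0.005,"z":0,"turn":0,"claw":255}
    - {"x":0,"y":0.005,"z":0,"turn":0,"claw":255}
    - {"x":0,"y":0.005,"z":0,"turn":0,"claw":255}
    - {"x":0,"y":0.005,"z":0,"turn":0,"claw":255}
    - {"x":0,"y":0.005,"z":0,"turn":0,"claw":255}
    - {"x":0,"y":0.005,"z":0,"turn":0,"claw":255}
    - {"x":0,"y":0.005,"z":0,"turn":0,"claw":255}
    - {"x":0,"y":0.001,"z":0,"turn":0,"claw":255}

```text
time: 7.73
ee_pos: [0.6744, 0.0929, 0.1295]
ee_rot: [[-0.27, 0.963, 0.0], [0.963, 0.27, 0.0], [0.0, 0.0, -1.0]]
wrist_force: [-3.8, 2.2, -4.1]
finger_gap: 0.15
```

carry_out:
  plan:
    - {"x":0,"y":0.002,"z":0,"turn":0,"claw":255}
    - {"x":0,"y":0.002,"z":0,"turn":0,"claw":255}
    - {"x":0,"y":0.002,"z":0,"turn":0,"claw":255}
    - {"x":0,"y":0.002,"z":0,"turn":0,"claw":255}
    - {"x":0,"y":0.001,"z":0,"turn":0,"claw":255}
    - {"x":0,"y":0.001,"z":0,"turn":0,"claw":255}
    - {"x":0,"y":0,"z":0,"turn":0,"claw":255}
    - {"x":0,"y":0,"z":0,"turn":0,"claw":255}

```text
time: 8.4
ee_pos: [0.6833, 0.0953, 0.1294]
ee_rot: [[-0.27, 0.963, 0.0], [0.963, 0.27, 0.0], [0.0, 0.0, -1.0]]
wrist_force: [-1.3, 3.5, -7.7]
finger_gap: 0.148
```

Run:
```python
from h import *
go(*W2(-.240,-.08),.129,105.65)
im=ctrl.read_camera('scene');cv2.imwrite('pics/s3c.png',cv2.resize(im[90:270,290:450],None,fx=3.3,fy=3.3,interpolation=cv2.INTER_CUBIC))
```

```text
t 8.4 pos [0.6833 0.0953 0.1294] S [-0.2389 -0.0718] az 105.64 zt [ 0.  0. -1.] F [-1.3  3.5 -7.7] gap 0.148
tool shift [-0.0011  0.0082  0.0004] turn -0.0002
```

View pics/s3c.png

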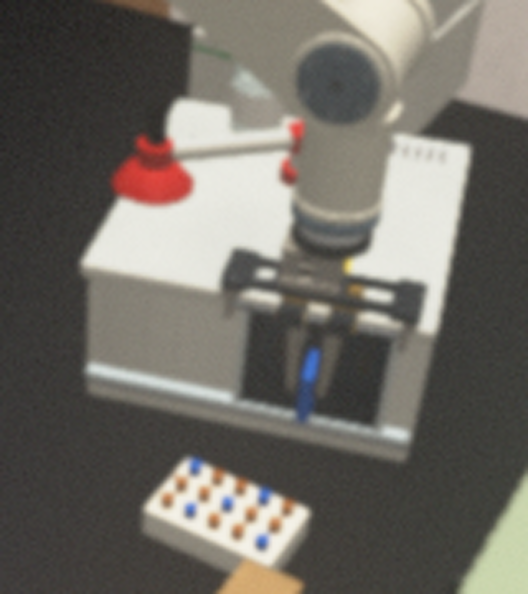

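carry_out:
  plan:
    - {"x":0,"y":0.001,"z":0,"turn":0,"claw":255}
    - {"x":0,"y":0.001,"z":0,"turn":0,"claw":255}
    - {"x":0,"y":0.001,"z":0,"turn":0,"claw":255}
    - {"x":0,"y":0.001,"z":0,"turn":0,"claw":255}
    - {"x":0,"y":0.001,"z":0,"turn":0,"claw":255}
    - {"x":0,"y":0.001,"z":0,"turn":0,"claw":255}
    - {"x":0,"y":0,"z":0,"turn":0,"claw":255}
    - {"x":0,"y":0,"z":0,"turn":0,"claw":255}

```text
time: 9.12
ee_pos: [0.6848, 0.0958, 0.1293]
ee_rot: [[-0.27, 0.963, -0.009], [0.963, 0.27, -0.002], [0.001, -0.009, -1.0]]
wrist_force: [-18.0, 0.1, 4.4]
finger_gap: 0.155
```

carry_out:
  plan:
    - {"x":0,"y":0,"z":0,"turn":0,"claw":0}
    - {"x":0,"y":0,"z":0,"turn":0,"claw":0}
    - {"x":0,"y":0,"z":0,"turn":0,"claw":0}
    - {"x":0,"y":0,"z":0,"turn":0,"claw":0}
    - {"x":0,"y":0,"z":0,"turn":0,"claw":0}
    - {"x":0,"y":0,"z":0,"turn":0,"claw":0}
    - {"x":0,"y":0,"z":0,"turn":0,"claw":0}
    - {"x":0,"y":0,"z":0,"turn":0,"claw":0}

```text
time: 9.78
ee_pos: [0.6892, 0.0968, 0.1297]
ee_rot: [[-0.27, 0.963, 0.0], [0.963, 0.27, -0.0], [-0.0, 0.0, -1.0]]
wrist_force: [-0.5, 1.1, 0.4]
finger_gap: 0.707
```

Run:
```python
from h import *
go(*W2(-.240,-.08),.129,105.65)
```

```text
t 9.7833 pos [0.6892 0.0968 0.1297] S [-0.2391 -0.0778] az 105.64 zt [ 0. -0. -1.] F [-0.5  1.1  0.4] gap 0.707
tool shift [-0.0009  0.0022  0.0007] turn -0.0001
```

carry_out:
  plan:
    - {"x":0,"y":0,"z":-0.02,"turn":0,"claw":0}
    - {"x":0,"y":0,"z":-0.02,"turn":0,"claw":0}
    - {"x":-0.01,"y":0,"z":-0.03,"turn":0,"claw":0}
    - {"x":-0.01,"y":0,"z":-0.03,"turn":0,"claw":0}
    - {"x":-0.02,"y":0,"z":-0.04,"turn":0,"claw":0}
    - {"x":-0.02,"y":0,"z":-0.04,"turn":0,"claw":0}
    - {"x":0,"y":0,"z":-0.02,"turn":0,"claw":0}
    - {"x":0,"y":0,"z":0,"turn":0,"claw":0}

```text
time: 10.45
ee_pos: [0.7069, 0.0407, 0.3305]
ee_rot: [[-0.268, 0.963, 0.009], [0.963, 0.268, 0.0], [-0.002, 0.009, -1.0]]
wrist_force: [-0.3, 0.0, 1.1]
finger_gap: 1.0
```

Run:
```python
from h import *
go(*W2(-.059,.149),.345,105.65)
im=ctrl.read_camera('scene');cv2.imwrite('pics/s4c.png',cv2.resize(im[90:270,290:450],None,fx=3.3,fy=3.3,interpolation=cv2.INTER_CUBIC))
c=cal('wrist');im=ctrl.read_camera('wrist');cv2.imwrite('pics/w5.png',im)
print([proj(c,[*W2(-.242,y),.135]) for y in(-.074,-.06)])
```

```text
t 10.45 pos [0.7069 0.0407 0.3305] S [-0.2979 -0.0798] az 105.56 zt [ 0.009  0.    -1.   ] F [-0.3  0.   1.1] gap 1.0
tool shift [ 0.2385 -0.229  -0.017 ] turn -0.0015
[(np.float64(320.2159486463472), np.float64(132.35605169803011)), (np.float64(307.7399053216618), np.float64(132.38138642958677))]
```

View pics/s4c.png

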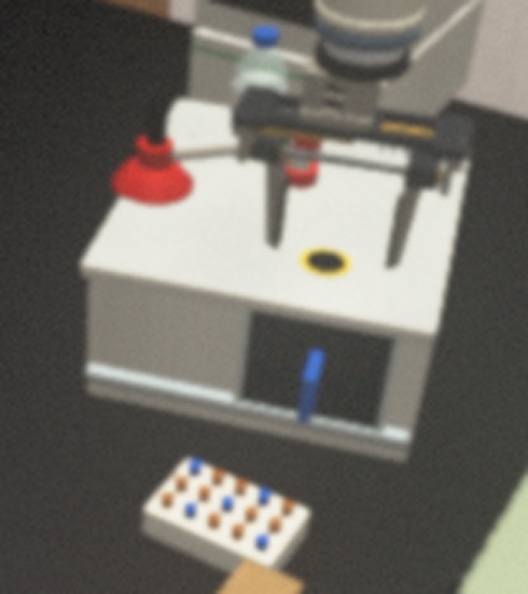

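View pics/w5.png

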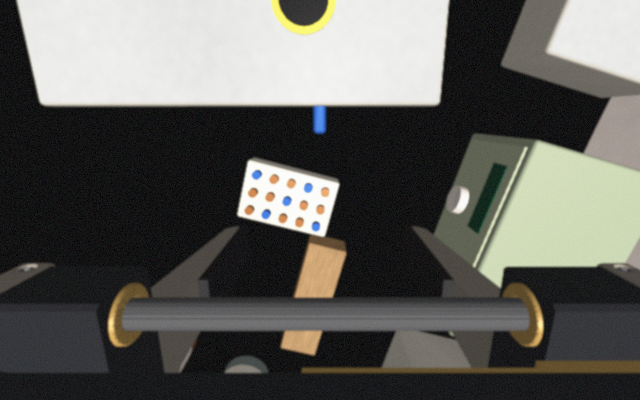

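carry_out:
  plan:
    - {"x":0.02,"y":-0.02,"z":-0.017,"turn":0,"claw":0}
    - {"x":0.027,"y":-0.026,"z":0,"turn":0,"claw":0}
    - {"x":0.027,"y":-0.026,"z":0,"turn":0,"claw":0}
    - {"x":0.027,"y":-0.026,"z":0,"turn":0,"claw":0}
    - {"x":0.027,"y":-0.026,"z":0,"turn":0,"claw":0}
    - {"x":0.02,"y":-0.02,"z":0,"turn":0,"claw":0}
    - {"x":0.01,"y":-0.01,"z":0,"turn":0,"claw":0}
    - {"x":0,"y":0,"z":0,"turn":0,"claw":0}

```text
time: 11.22
ee_pos: [0.511, 0.1535, 0.3401]
ee_rot: [[-0.272, 0.962, -0.002], [0.962, 0.272, -0.0], [0.0, -0.002, -1.0]]
wrist_force: [-0.5, 0.2, 0.5]
finger_gap: 1.005
```

Run:
```python
from h import *
go(*W2(-.059,.149),.345,105.65)
c=cal('wrist');im=ctrl.read_camera('wrist');cv2.imwrite('pics/w6.png',im)
print(proj(c,[*W2(-.059,.149),.315]),proj(c,[*W2(.028,.002),.264]))
```

```text
t 11.2167 pos [0.511  0.1535 0.3401] S [-0.1363  0.0785] az 105.78 zt [-0.002 -0.    -1.   ] F [-0.5  0.2  0.5] gap 1.005
tool shift [ 0.0775 -0.0703 -0.0048] turn 0.0023
(np.float64(203.79308219109015), np.float64(106.43922424153057)) (np.float64(441.5138781386229), np.float64(-26.991190588723043))
```

View pics/w6.png

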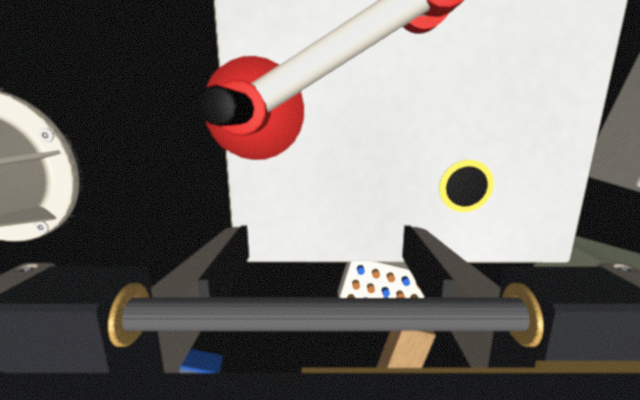

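Run:
```python
from h import *
c=cal('wrist');T=cal('top')
im=cv2.imread('pics/w6.png');g=im.max(2)
cv2.imwrite('pics/w6c.png',cv2.resize(im[70:150,180:300],None,fx=6,fy=6,interpolation=cv2.INTER_CUBIC))
for k in((219,104),): print(S2(plane(c,*k,.315)),tri([ray(c,*k),ray(T,244.2,214.6)]),S2(tri([ray(c,*k),ray(T,244.2,214.6)])[0]))
h=cv2.cvtColor(im,cv2.COLOR_BGR2HSV);H,S,V=[h[...,i].astype(int) for i in range(3)]
y=((H>20)&(H<36)&(S>110)&(V>90)).astype(np.uint8);y[:, :400]=0;y[230:]=0
cnt=max(cv2.findContours(y,cv2.RETR_EXTERNAL,cv2.CHAIN_APPROX_NONE)[0],key=cv2.contourArea);e=cv2.fitEllipse(cnt);print('vent',e[0],S2(plane(c,*e[0],.2)))
r=(((H<6)|(H>174))&(S>120)&(V>60)).astype(np.uint8);r[:,310:]=0
cnt=max(cv2.findContours(r,cv2.RETR_EXTERNAL,cv2.CHAIN_APPROX_NONE)[0],key=cv2.contourArea);print(cv2.minEnclosingCircle(cnt),cv2.boundingRect(cnt))
for q in [(.03,.149,.3),]:pass
print([proj(c,[*W2(a,b),.2]) for a,b in((-.214,-.18),(-.214,.18),(-.13,-.058))])
```

```text
[-0.05875453  0.13861073] (array([0.4248171 , 0.21159935, 0.29374871]), [np.float64(0.0006966693562046486), np.float64(0.0006966693562046502)]) [-0.05719993  0.14581839]
vent (466.05084228515625, 185.50318908691406) [-0.13172039 -0.06323871]
((252.2718048095703, 107.27181243896484), 52.88087463378906) (206, 57, 98, 102)
[(np.float64(566.3855112856785), np.float64(261.02353428676827)), (np.float64(229.1321698429555), np.float64(260.52310022429845)), (np.float64(461.00800407353574), np.float64(183.82450003940434))]
```

View pics/w6c.png

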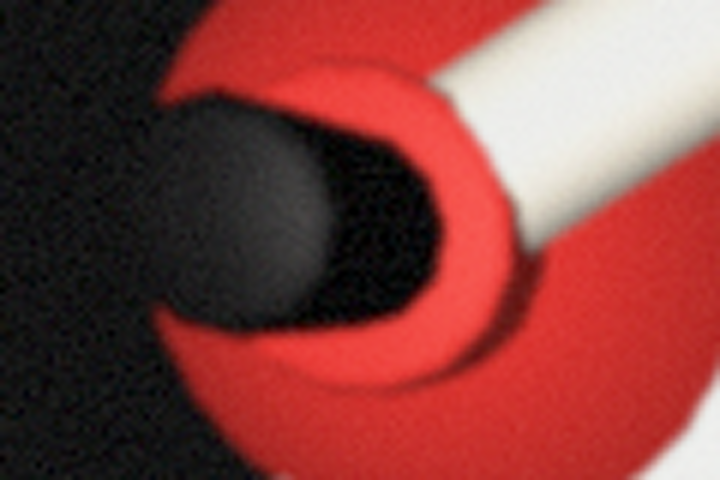

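carry_out:
  plan:
    - {"x":0.014,"y":-0.012,"z":-0.005,"turn":0.002,"claw":0}
    - {"x":0.016,"y":-0.014,"z":0,"turn":0,"claw":0}
    - {"x":0.016,"y":-0.014,"z":0,"turn":0,"claw":0}
    - {"x":0.016,"y":-0.014,"z":0,"turn":0,"claw":0}
    - {"x":0.01,"y":-0.009,"z":0,"turn":0,"claw":0}
    - {"x":0.005,"y":-0.004,"z":0,"turn":0,"claw":0}
    - {"x":0,"y":0,"z":0,"turn":0,"claw":0}
    - {"x":0,"y":0,"z":0,"turn":0,"claw":0}

```text
time: 11.93
ee_pos: [0.4292, 0.2084, 0.346]
ee_rot: [[-0.268, 0.963, 0.0], [0.963, 0.268, -0.0], [-0.0, 0.0, -1.0]]
wrist_force: [-0.4, -0.7, 0.2]
finger_gap: 1.001
```

Run:
```python
from h import *
go(*W2(-.058,.146),.284,105.65)
c=cal('wrist');im=ctrl.read_camera('wrist');cv2.imwrite('pics/w7.png',im)
print(proj(c,[*W2(-.058,.146),.315]),proj(c,[*W2(.028,.002),.264]))
```

```text
t 11.9333 pos [0.4292 0.2084 0.346 ] S [-0.0615  0.1424] az 105.55 zt [ 0. -0. -1.] F [-0.4 -0.7  0.2] gap 1.001
tool shift [ 0.0035 -0.0036  0.062 ] turn -0.0018
(np.float64(320.271603213958), np.float64(224.3882993490122)) (np.float64(513.7235927119908), np.float64(91.73694556432345))
```

View pics/w7.png

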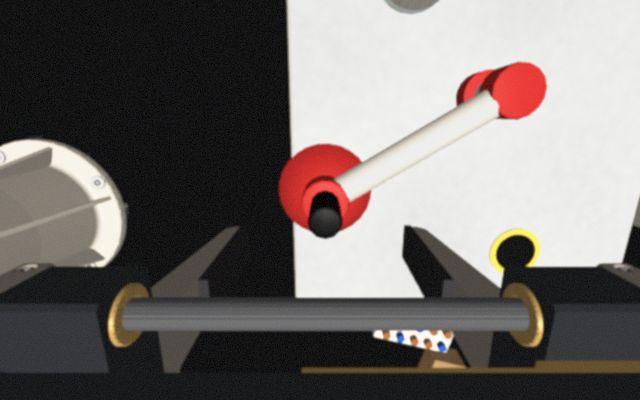

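carry_out:
  plan:
    - {"x":0.005,"y":-0.001,"z":0.008,"turn":0,"claw":0}
    - {"x":0,"y":0,"z":0.012,"turn":0,"claw":0}
    - {"x":0,"y":0,"z":0.012,"turn":0,"claw":0}
    - {"x":0,"y":0,"z":0.012,"turn":0,"claw":0}
    - {"x":0,"y":0,"z":0.01,"turn":0,"claw":0}
    - {"x":0,"y":0,"z":0.008,"turn":0,"claw":0}
    - {"x":0,"y":0,"z":0,"turn":0,"claw":0}
    - {"x":0,"y":0,"z":0,"turn":0,"claw":0}

```text
time: 12.65
ee_pos: [0.4261, 0.213, 0.2838]
ee_rot: [[-0.268, 0.964, -0.001], [0.964, 0.268, -0.0], [-0.0, -0.001, -1.0]]
wrist_force: [-0.3, 0.1, 0.5]
finger_gap: 0.999
```

carry_out:
  plan:
    - {"x":0,"y":0,"z":0,"turn":0,"claw":255}
    - {"x":0,"y":0,"z":0,"turn":0,"claw":255}
    - {"x":0,"y":0,"z":0,"turn":0,"claw":255}
    - {"x":0,"y":0,"z":0,"turn":0,"claw":255}
    - {"x":0,"y":0,"z":0,"turn":0,"claw":255}
    - {"x":0,"y":0,"z":0,"turn":0,"claw":255}
    - {"x":0,"y":0,"z":0,"turn":0,"claw":255}
    - {"x":0,"y":0,"z":0,"turn":0,"claw":255}
  newtons: 15

```text
time: 13.32
ee_pos: [0.4261, 0.2131, 0.2841]
ee_rot: [[-0.268, 0.964, 0.0], [0.964, 0.268, 0.0], [0.0, 0.0, -1.0]]
wrist_force: [-0.5, 0.4, 0.2]
finger_gap: 0.437
```

carry_out:
  plan:
    - {"x":0,"y":0,"z":0,"turn":0,"claw":255}
    - {"x":0,"y":0,"z":0,"turn":0,"claw":255}
    - {"x":0,"y":0,"z":0,"turn":0,"claw":255}
    - {"x":0,"y":0,"z":0,"turn":0,"claw":255}
    - {"x":0,"y":0,"z":0,"turn":0,"claw":255}
    - {"x":0,"y":0,"z":0,"turn":0,"claw":255}
    - {"x":0,"y":0,"z":0,"turn":0,"claw":255}
    - {"x":0,"y":0,"z":0,"turn":0,"claw":255}
  newtons: 15

```text
time: 13.98
ee_pos: [0.4269, 0.2137, 0.2843]
ee_rot: [[-0.268, 0.963, 0.002], [0.963, 0.268, 0.001], [0.001, 0.002, -1.0]]
wrist_force: [3.9, 3.5, -3.4]
finger_gap: 0.256
```

Run:
```python
from h import *
go(*W2(-.0575,.1444),.284,105.65)
c=cal('wrist');im=ctrl.read_camera('wrist');cv2.imwrite('pics/w8.png',im)
```

```text
t 13.9833 pos [0.4269 0.2137 0.2843] S [-0.0557  0.1433] az 105.53 zt [ 0.002  0.001 -1.   ] F [ 3.9  3.5 -3.4] gap 0.256
tool shift [-0.0018 -0.0012  0.0002] turn -0.0021
```

View pics/w8.png

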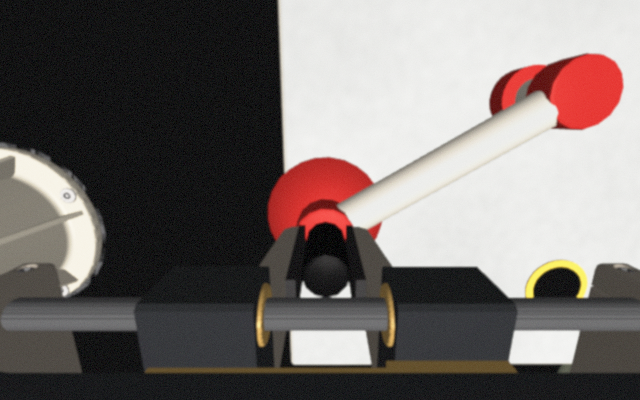

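Run:
```python
from h import *
th=np.linspace(-1.035,.35,25);P=-.17*np.c_[np.cos(th),np.sin(th)];d=np.diff(P,axis=0);d[:,1]*=-1
for i,r in enumerate(d): print(i,r.round(4))
```

```text
0 [-0.0083  0.0052]
1 [-0.008   0.0057]
2 [-0.0076  0.0062]
3 [-0.0073  0.0066]
4 [-0.0069  0.007 ]
5 [-0.0065  0.0074]
6 [-0.006   0.0077]
7 [-0.0056  0.0081]
8 [-0.0051  0.0084]
9 [-0.0046  0.0087]
10 [-0.0041  0.0089]
11 [-0.0036  0.0091]
12 [-0.003   0.0093]
13 [-0.0025  0.0095]
14 [-0.0019  0.0096]
15 [-0.0014  0.0097]
16 [-0.0008  0.0098]
17 [-0.0002  0.0098]
18 [0.0003 0.0098]
19 [0.0009 0.0098]
20 [0.0014 0.0097]
21 [0.002  0.0096]
22 [0.0026 0.0095]
23 [0.0031 0.0093]
```

carry_out:
  plan:
    - {"x":-0.0083,"y":0.0052,"z":0,"turn":0,"claw":255}
    - {"x":-0.008,"y":0.0057,"z":0,"turn":0,"claw":255}
    - {"x":-0.0076,"y":0.0062,"z":0,"turn":0,"claw":255}
    - {"x":-0.0073,"y":0.0066,"z":0,"turn":0,"claw":255}
    - {"x":-0.0069,"y":0.007,"z":0,"turn":0,"claw":255}
    - {"x":-0.0065,"y":0.0074,"z":0,"turn":0,"claw":255}
    - {"x":-0.006,"y":0.0077,"z":0,"turn":0,"claw":255}
    - {"x":-0.0056,"y":0.0081,"z":0,"turn":0,"claw":255}

```text
time: 14.7
ee_pos: [0.4928, 0.1704, 0.2841]
ee_rot: [[-0.267, 0.964, -0.003], [0.964, 0.267, -0.004], [-0.004, -0.004, -1.0]]
wrist_force: [-6.8, -10.1, 8.4]
finger_gap: 0.258
```

carry_out:
  plan:
    - {"x":-0.0051,"y":0.0084,"z":0,"turn":0,"claw":255}
    - {"x":-0.0046,"y":0.0087,"z":0,"turn":0,"claw":255}
    - {"x":-0.0041,"y":0.0089,"z":0,"turn":0,"claw":255}
    - {"x":-0.0036,"y":0.0091,"z":0,"turn":0,"claw":255}
    - {"x":-0.003,"y":0.0093,"z":0,"turn":0,"claw":255}
    - {"x":-0.0025,"y":0.0095,"z":0,"turn":0,"claw":255}
    - {"x":-0.0019,"y":0.0096,"z":0,"turn":0,"claw":255}
    - {"x":-0.0014,"y":0.0097,"z":0,"turn":0,"claw":255}

```text
time: 15.37
ee_pos: [0.5713, 0.1656, 0.2839]
ee_rot: [[-0.267, 0.964, -0.001], [0.964, 0.267, -0.003], [-0.002, -0.002, -1.0]]
wrist_force: [-2.0, -5.6, 2.9]
finger_gap: 0.256
```

Run:
```python
from h import *
go(*W2(-.1286,-.0612),.284,105.65)
c=cal('wrist');im=ctrl.read_camera('wrist');cv2.imwrite('pics/w9.png',im)
```

```text
t 15.3667 pos [0.5713 0.1656 0.2839] S [-0.141   0.0171] az 105.49 zt [-0.001 -0.003 -1.   ] F [-2.  -5.6  2.9] gap 0.256
tool shift [ 0.0126  0.0783 -0.0003] turn -0.0028
```

View pics/w9.png

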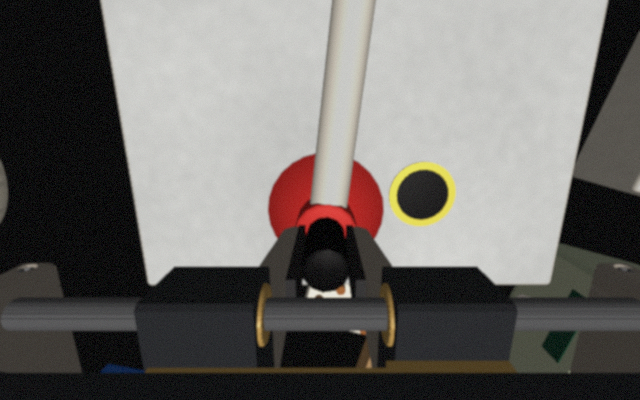

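Swing going well; do the last third.

carry_out:
  plan:
    - {"x":-0.0008,"y":0.0098,"z":0,"turn":0,"claw":255}
    - {"x":-0.0002,"y":0.0098,"z":0,"turn":0,"claw":255}
    - {"x":0.0003,"y":0.0098,"z":0,"turn":0,"claw":255}
    - {"x":0.0009,"y":0.0098,"z":0,"turn":0,"claw":255}
    - {"x":0.0014,"y":0.0097,"z":0,"turn":0,"claw":255}
    - {"x":0.002,"y":0.0096,"z":0,"turn":0,"claw":255}
    - {"x":0.0026,"y":0.0095,"z":0,"turn":0,"claw":255}
    - {"x":0.0031,"y":0.0093,"z":0,"turn":0,"claw":255}

```text
time: 16.08
ee_pos: [0.6434, 0.198, 0.284]
ee_rot: [[-0.268, 0.963, -0.0], [0.963, 0.268, 0.0], [0.0, -0.0, -1.0]]
wrist_force: [-2.3, -2.7, 1.8]
finger_gap: 0.26
```

Run:
```python
from h import *
go(*W2(-.1286,-.0612),.284,105.65)
c=cal('wrist');im=ctrl.read_camera('wrist');cv2.imwrite('pics/w10.png',im)
im=ctrl.read_camera('top');cv2.imwrite('pics/t10c.png',cv2.resize(im[115:260,150:330],None,fx=4,fy=4,interpolation=cv2.INTER_CUBIC))
```

```text
t 16.0833 pos [0.6434 0.198  0.284 ] S [-0.1293 -0.061 ] az 105.53 zt [-0.  0. -1.] F [-2.3 -2.7  1.8] gap 0.26
tool shift [0.0007 0.0002 0.    ] turn -0.0021
```

View pics/w10.png

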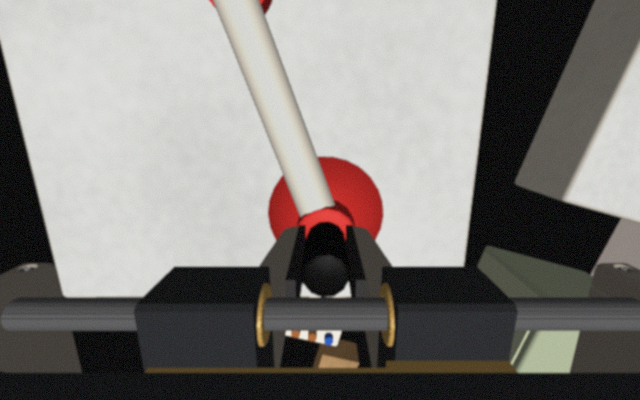

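View pics/t10c.png

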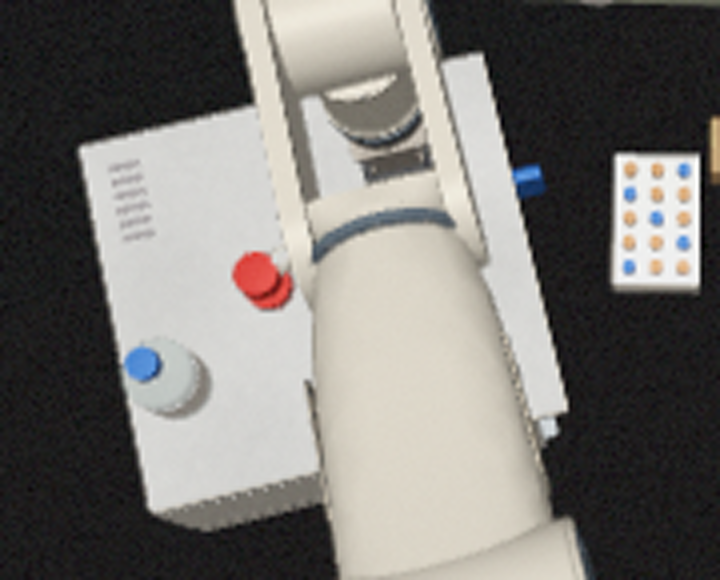

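Run:
```python
from h import *
def wc(tcp,az):
    "wrist cal at given tcp (upright)": 
    pass
c=cal('wrist');s=ctrl.read_state()
T=np.eye(4);T[:3,:3]=s['ee_rot'];T[:3,3]=s['ee_pos'];Hc=np.linalg.inv(T)@np.array(c['pose'])
def at(tcp,R):
    T=np.eye(4);T[:3,:3]=R;T[:3,3]=tcp;d=dict(c);d['pose']=T@Hc;return d
Rn=lambda a,b:np.array([[a,b,0],[b,-a,0],[0,0,-1]])
U,_,V=np.linalg.svd(np.array(s['ee_rot']));R=U@V
poses={'w9':([.5713,.1656,.2839],np.array([[-.267,.964,-.001],[.964,.267,-.003],[-.002,-.002,-1]])),'w10':(s['ee_pos'],R),'w6':([.511,.1535,.3401],np.array([[-.272,.962,-.002],[.962,.272,0],[0,-.002,-1]]))}
for n,(t,Rr) in poses.items():
    im=cv2.imread(f'pics/{n}.png');h=cv2.cvtColor(im,cv2.COLOR_BGR2HSV);H,S,V=[h[...,i].astype(int) for i in range(3)]
    cc=at(t,Rr)
    y=((H>20)&(H<36)&(S>110)&(V>90)).astype(np.uint8);y[:,:385]=0;y[:,520:]=0;y[230:]=0
    k=cv2.findContours(y,cv2.RETR_EXTERNAL,cv2.CHAIN_APPROX_NONE)[0]
    if k:
        k=max(k,key=cv2.contourArea)
        if cv2.contourArea(k)>500: e=cv2.fitEllipse(k);print(n,'vent',e[0],S2(plane(cc,*e[0],.2)))
    r=(((H<6)|(H>174))&(S>120)&(V>60)).astype(np.uint8);r[:140]*=(n=='w6')
    if n=='w6': r[:,310:]=0
    k=max(cv2.findContours(r,cv2.RETR_EXTERNAL,cv2.CHAIN_APPROX_NONE)[0],key=cv2.contourArea)[:,0].astype(float)
    if n!='w6': k=k[(k[:,1]<212)&((k[:,0]<284)|(k[:,0]>366)|(k[:,1]<165))]
    else: k=k[(k[:,0]>240)|(k[:,1]<75)|(k[:,1]>140)]
    A=np.c_[2*k,np.ones(len(k))];m=np.linalg.lstsq(A,(k**2).sum(1),rcond=None)[0]
    for _ in range(10):
        res=np.abs(np.hypot(k[:,0]-m[0],k[:,1]-m[1])-np.sqrt(m[2]+m[0]**2+m[1]**2));kk=k[res<max(1,np.median(res)*2)]
        m=np.linalg.lstsq(np.c_[2*kk,np.ones(len(kk))],(kk**2).sum(1),rcond=None)[0]
    print(n,'hood',m[:2],np.sqrt(m[2]+m[0]**2+m[1]**2),len(kk),np.median(res),S2(plane(cc,*m[:2],.212)),'tcp',S2(t), 'proj tcp axis',proj(cc,[t[0],t[1],.212]))
```

```text
File "<stdin>", line 3
    "wrist cal at given tcp (upright)": 
                                      ^
SyntaxError: invalid syntax
```

```bash
cat > m.py <<'E'
from h import *
c=cal('wrist');s=ctrl.read_state()
T=np.eye(4);T[:3,:3]=s['ee_rot'];T[:3,3]=s['ee_pos'];Hc=np.linalg.inv(T)@np.array(c['pose'])
def at(tcp,R):
    T=np.eye(4);T[:3,:3]=R;T[:3,3]=tcp;d=dict(c);d['pose']=T@Hc;return d
poses={'w9':([.5713,.1656,.2839],np.array([[-.267,.964,-.001],[.964,.267,-.003],[-.002,-.002,-1]])),'w10':([.6434,.198,.284],np.array([[-.268,.963,0],[.963,.268,0],[0,0,-1]])),'w6':([.511,.1535,.3401],np.array([[-.272,.962,-.002],[.962,.272,0],[0,-.002,-1]]))}
for n,(t,Rr) in poses.items():
    im=cv2.imread(f'pics/{n}.png');h=cv2.cvtColor(im,cv2.COLOR_BGR2HSV);H,S,V=[h[...,i].astype(int) for i in range(3)]
    cc=at(t,Rr)
    y=((H>20)&(H<36)&(S>110)&(V>90)).astype(np.uint8);y[:,:385]=0;y[:,520:]=0;y[230:]=0
    k=cv2.findContours(y,cv2.RETR_EXTERNAL,cv2.CHAIN_APPROX_NONE)[0]
    if k:
        k=max(k,key=cv2.contourArea)
        if cv2.contourArea(k)>500: e=cv2.fitEllipse(k);print(n,'vent',e[0],S2(plane(cc,*e[0],.2)))
    r=(((H<6)|(H>174))&(S>120)&(V>60)).astype(np.uint8)
    if n!='w6': r[:140]=0
    else: r[:,310:]=0
    k=max(cv2.findContours(r,cv2.RETR_EXTERNAL,cv2.CHAIN_APPROX_NONE)[0],key=cv2.contourArea)[:,0].astype(float)
    m=np.array([k[:,0].min()+k[:,0].max(),0,0])/2
    kk=k[(k[:,1]<212)|(n=='w6')]
    m=cv2.fitEllipse(kk.astype(np.float32))[0]
    print(n,'hood',m,'xrange',k[:,0].min(),k[:,0].max(),S2(plane(cc,(k[:,0].min()+k[:,0].max())/2,m[1],.214)),'tcp',S2(t),'proj tcp',proj(cc,[t[0],t[1],.214]))
E
python3 m.py
```

```text
w9 vent (421.8431396484375, 193.5335693359375) [-0.13020054 -0.06128217]
w9 hood (323.68975830078125, 185.08001708984375) xrange 269.0 382.0 [-0.11979228  0.01731517] tcp [-0.14100375  0.01716138] proj tcp (np.float64(325.85908956520194), np.float64(211.8099577785831))
w10 hood (326.7895202636719, 186.92105102539062) xrange 269.0 382.0 [-0.10934    -0.06094978] tcp [-0.12924792 -0.0610092 ] proj tcp (np.float64(325.6322743463369), np.float64(211.71787236103694))
w6 vent (466.05084228515625, 185.50318908691406) [-0.13038641 -0.06144459]
w6 hood (253.08401489257812, 109.58663940429688) xrange 206.0 303.0 [-0.05826304  0.14245363] tcp [-0.13639314  0.07849365] proj tcp (np.float64(325.8224085304461), np.float64(194.2635741957933))
```

carry_out:
  plan:
    - {"x":0,"y":0,"z":0,"turn":0,"claw":100}
    - {"x":0,"y":0,"z":0,"turn":0,"claw":0}
    - {"x":0,"y":0,"z":0,"turn":0,"claw":0}
    - {"x":0,"y":0,"z":0,"turn":0,"claw":0}
    - {"x":0,"y":0,"z":0,"turn":0,"claw":0}
    - {"x":0,"y":0,"z":0,"turn":0,"claw":0}
    - {"x":0,"y":0,"z":0,"turn":0,"claw":0}
    - {"x":0,"y":0,"z":0,"turn":0,"claw":0}

```text
time: 16.85
ee_pos: [0.6426, 0.1973, 0.2842]
ee_rot: [[-0.268, 0.964, 0.0], [0.964, 0.268, 0.0], [0.0, 0.0, -1.0]]
wrist_force: [0.1, -0.0, 0.4]
finger_gap: 0.816
```

carry_out:
  plan:
    - {"x":0,"y":0,"z":-0.01,"turn":0,"claw":0}
    - {"x":0,"y":0,"z":-0.02,"turn":0,"claw":0}
    - {"x":0,"y":0,"z":-0.02,"turn":0,"claw":0}
    - {"x":0,"y":0,"z":-0.02,"turn":0,"claw":0}
    - {"x":0,"y":0,"z":-0.02,"turn":0,"claw":0}
    - {"x":0,"y":0,"z":-0.01,"turn":0,"claw":0}
    - {"x":0,"y":0,"z":0,"turn":0,"claw":0}
    - {"x":0,"y":0,"z":0,"turn":0,"claw":0}

```text
time: 17.52
ee_pos: [0.6427, 0.1973, 0.3843]
ee_rot: [[-0.268, 0.964, 0.001], [0.964, 0.268, 0.0], [0.0, 0.001, -1.0]]
wrist_force: [0.4, -0.5, -1.3]
finger_gap: 1.0
```

carry_out:
  plan:
    - {"x":-0.02,"y":0,"z":0,"turn":0,"claw":0}
    - {"x":-0.03,"y":0,"z":0,"turn":0,"claw":0}
    - {"x":-0.03,"y":0,"z":0,"turn":0,"claw":0}
    - {"x":-0.03,"y":0,"z":0,"turn":0,"claw":0}
    - {"x":-0.02,"y":0,"z":0,"turn":0,"claw":0}
    - {"x":-0.01,"y":0,"z":0,"turn":0,"claw":0}
    - {"x":0,"y":0,"z":0,"turn":0,"claw":0}
    - {"x":0,"y":0,"z":0,"turn":0,"claw":0}

```text
time: 18.18
ee_pos: [0.6797, 0.0627, 0.3831]
ee_rot: [[-0.267, 0.964, -0.002], [0.964, 0.267, 0.0], [0.001, -0.001, -1.0]]
wrist_force: [-0.7, 0.3, 0.4]
finger_gap: 1.0
```

Run:
```python
from h import *
go(*W2(-.1286,-.0612),.284,105.65)
im=ctrl.read_camera('scene');cv2.imwrite('pics/s11c.png',cv2.resize(im[90:270,290:450],None,fx=3.3,fy=3.3,interpolation=cv2.INTER_CUBIC))
c=cal('wrist');im=ctrl.read_camera('wrist');cv2.imwrite('pics/w11.png',im)
h=cv2.cvtColor(im,cv2.COLOR_BGR2HSV);H,S,V=[h[...,i].astype(int) for i in range(3)]
r=((H<6)|(H>174))&(S>120)&(V>60);print(cents(im,r,50))
for nm,p in(('knob',[*W2(-.130,-.0613),.315]),('hoodc',[*W2(-.130,-.0613),.212])): print(nm,proj(c,p))
for y in(-.02,-.1063): print(proj(c,[*W2(-.130,y+0),.212]))
```

```text
t 18.1833 pos [0.6797 0.0627 0.3831] S [-0.2693 -0.0595] az 105.48 zt [-0.002  0.    -1.   ] F [-0.7  0.3  0.4] gap 1.0
tool shift [0.1406 0.0014 0.0992] turn -0.0029
[([327.79, 52.48], 5415, [283, 0, 90, 95])]
knob (np.float64(327.76385395200526), np.float64(12.475511137923121))
hoodc (np.float64(327.01639680297683), np.float64(47.25234767088057))
(np.float64(285.22545297785285), np.float64(47.38354052124501))
(np.float64(372.57064591465553), np.float64(47.109340807666825))
```

View pics/w11.png

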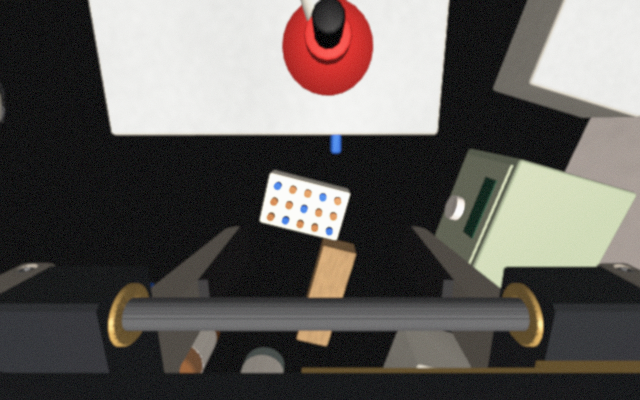

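View pics/s11c.png

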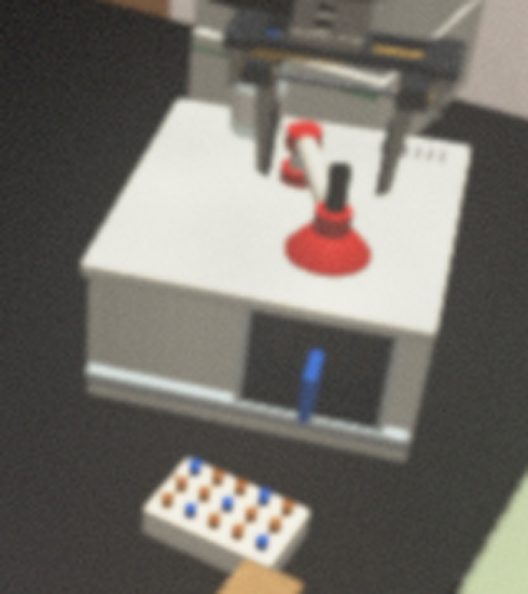

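```bash
python3 -c "
from h import *
im=ctrl.read_camera('top');cv2.imwrite('pics/t12.png',im)
print(ctrl.finish_job())"
```

```text
the job is handed in; nothing more can be done
None
```

View pics/t12.png

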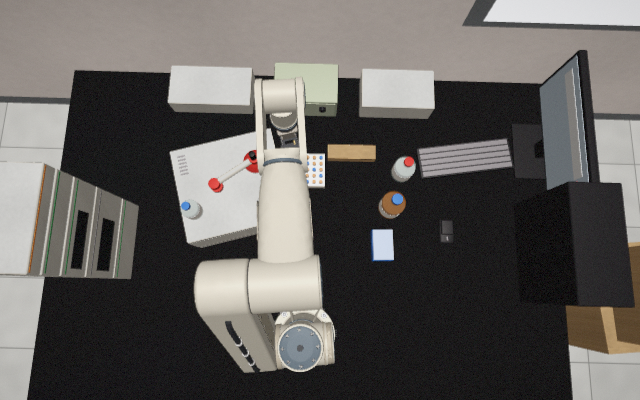

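I slid the window shut and swung the hood over the vent, then handed the job in at about 18 s of the 51 s allowed. The gripper was open and clear of everything.

- **Window:** The moves have no tilt, so I could not tilt the tool as the task advised. Instead I gripped the top 15–20 mm of the fin with an upright gripper, just outside the overhang. I slid it about 92 mm until the wrist force rose to 18 N at the stop. After release, the fin was still where I left it (about 0.3 mm different), and the scene picture showed the window covering the whole opening.
- **Hood:** I swung it by its knob along its arc and released it. At the end of the swing the gripper had the hood within about 1 mm of the vent centre, as measured by the wrist camera. After release, the hood's side-to-side position still agreed to about 1 mm. In the other direction it appeared about 3 mm off, but that reading was at the edge of the picture and I left it.
- **Bystanders:** The rack, boxes, bottles and mouse look unmoved in the last top picture, though the arm hides part of the rack.
- **Disagreements:** The top camera put the vent and knob about 3–6 mm from where the wrist camera and the gripper found them. The scene camera was out by a similar amount on the vent. I trusted the wrist camera and gripper. I did not push the window a second time to recheck it.

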